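Re-sort the glued books on the pressing boards

ROBOT

A 6-joint arm with a two-finger parallel gripper is mounted at the origin on the work surface. World frame = base frame: x ahead of the robot, y to its left, z up, the work surface at z = 0. Lengths are in m, angles in rad, forces in N, time in s.
With the tool pointing down it reaches from about 0.3 to 0.775 m from the base axis. Payload 14.6 kg.
Tool frame: the origin (TCP) lies at the very end of the fingers, on their centre line; the grasp point (between the pads) lies 19 mm behind it; z points along the fingers, y is the line along which they close (so a half turn about z gives the same grasp; the last joint's range is limited). The gripper opens to 85 mm and grips with 20 to 120 N. Pads are 22 mm wide; open, the fingers measure 114 mm over their backs; the gripper's body (76 mm by 85 mm) begins 54 mm behind the grasp point. The pads swing forward as they close: fully open they stand 13 mm farther back than shut.
Start: joints at [-1.299, 0.3, 1.521, -0, 1.321, -0.067], TCP at [0.183, -0.519, 0.231] pointing down, gripper open.
Joint ranges: [-3.03, 3.03], [-0.79, 2.21], [0.23, 2.52], [-1.04, 4.18], [0, 3.07], [-2.55, 2.55]. Speed limits (rad/s): [2.22, 2.22, 2.57, 3.14, 3.14, 3.14].

INTERFACE

Orientations are given as a 3x3 rotation matrix whose columns are the frame's x, y, z axes.
In Python, from bench import r gives the robot as it stands.
- The arm moves only by the tool jog_arm, never from a script. Its argument "deltas" is a list of rows, each a list of 2 entries, a list of its own where there are three numbers: the shift along the tool's x, y, z in mm, then the turn about the tool's z in rad. In form: [[[x, y, z], yaw], ...]. A call has 1 to 5 rows; each row shifts and turns the commanded pose from where the row before left it, along the tool's axes as they then stand; what a row does not reach is not made up. A row lasts 1/8 s, in which the tool goes at most 62.5 mm and 10.7 degrees, less where a joint would pass 70% of its speed; a pose out of reach is approached as far as the arm can. A call with a gripper value outside its range is refused whole. "gripper" is the finger opening in mm, from 0 to 85.4, set as the call begins (left out, the last holds). The fingers move at their own pace and stop on an object; "squeeze" is the grip in N (left out, the last holds). Time passes only in rows, so rows that do not move let the fingers close. It gives the time, the measured TCP pose, the force, the opening and the grip force at its end, in the units of the state.
- r.get_obs(): the state, without advancing time (a new reading comes with each control period).
- r.capture(name): name is "side" or "top" or "wrist"; returns the picture (480x640x3 uint8, red, green, blue); there is no depth.
- r.calibration(name): a dict with "vertical_fov" (degrees; the focal length in pixels is half the picture's height over the tangent of half this angle, whatever the lens; pixels are square), "cx", "cy" (the principal point, pixels), "world_to_cam" (4x4, takes a point from world to camera coordinates); the wrist camera has in their place "tool_from_camera" (4x4, takes a point from camera to tool coordinates, whose origin is the TCP and whose axes are the flange's). Camera axes: x right, y down, z forward; pixel columns grow to the right and rows downward; lengths in m; the calibration is good to about 2 mm. A picture is of the moment at which its call begins: read the wrist's pose just before it. calibration takes no time and is no camera call.
- r.close_job(): hands the job in; it is judged then, once.
The state is a dict: "clock": time; "joints": joint angles; "dq": joint speeds; "joint_efforts": joint torques, N m; "position": TCP position; "tcp_rot": TCP orientation; "wrist_force": force on the tool from outside, world axes, zero at the start; "ft_torque": the same for the moment, N m; "width": finger opening in m; "gripper_force": force on a finger pad.
Only numpy, scipy, OpenCV 4.12 (cv2) and the standard library are available. Lean on these libraries where they do the work, as an engineer would, in place of code of your own. Each camera call takes 0.05 s, during which the arm holds its last target. There are 200 camera calls.

TASK

The three freshly glued books lie on the wrong pressing boards. Put each book flat, centred and square on the board of its own colour (the plain wooden board is free for parking one meanwhile), and finish with the brass weight standing upright on the middle of the red book, where it lies on the red board. Set books and weight down gently, never drop them, and leave the glue jar standing where it is.

Things in the scene. Friction and masses are not known exactly. Their poses are not given: they have to be found in the camera images.
- book_red: Loose pocket-size hardback book in red cloth with a cream title panel and cream page edges, 56 x 90 x 28 mm (x, y, z), 0.15 kg, lying flat, front cover up; spine along its -x side. Origin: centre of its underside; z up. At the start it lies within 8 mm of the middle of the blue board.
- book_blue: Loose pocket-size hardback book in blue cloth with a cream title panel and cream page edges, 56 x 90 x 28 mm (x, y, z), 0.15 kg, lying flat, front cover up; spine along its -x side. Origin: centre of its underside; z up. At the start it lies within 8 mm of the middle of the yellow board.
- book_yellow: Loose pocket-size hardback book in yellow cloth with a cream title panel and cream page edges, 56 x 90 x 28 mm (x, y, z), 0.15 kg, lying flat, front cover up; spine along its -x side. Origin: centre of its underside; z up. At the start it lies within 8 mm of the middle of the red board.
- board_red: Red pressing board fixed to the bench, 100 x 128 x 8 mm (x, y, z), painted red all round with a pale middle (72 x 100 mm); the place of the red book. Origin: centre of its underside; flat top at z = +8 mm; z up.
- board_blue: Blue pressing board fixed to the bench, 100 x 128 x 8 mm (x, y, z), painted blue all round with a pale middle (72 x 100 mm); the place of the blue book. Origin: centre of its underside; flat top at z = +8 mm; z up.
- board_yellow: Yellow pressing board fixed to the bench, 100 x 128 x 8 mm (x, y, z), painted yellow all round with a pale middle (72 x 100 mm); the place of the yellow book. Origin: centre of its underside; flat top at z = +8 mm; z up.
- board_spare: Plain pressing board fixed to the bench, 100 x 128 x 8 mm (x, y, z), brown wood all round with a pale middle (72 x 100 mm); empty at the start, free for parking a book. Origin: centre of its underside; flat top at z = +8 mm; z up.
- weight: Loose solid brass bookbinder's weight, about 0.5 kg, standing on the bench: round body 48 mm across from z = 0 to 30 mm, above it a round knob 24 mm across up to z = 56 mm. Origin: centre of its underside; z up.
- glue_jar: Closed glue jar with a green cap, 58 mm across, 80 mm tall, standing loose on the bench; not to be moved. Origin: centre of its underside. It, the weight and the four boards share six places on the bench, at least 120 mm apart from centre to centre; the other things among them (bone folder, awl) lie flat and are under 35 mm tall.
There are look-alikes about, which are no part of the job. What is meant by the board_yellow is not green, and is the smaller of those in its own colour.

How it is judged:
By the outcome, as a careful person would: the job done as asked, in the order asked, and still so for the second after the job is handed in, with the robot touching nothing.
It also fails if it takes over 120 s, if anything falls off the work surface, if the arm or the gripper's body presses on something with over 40 N, if the wrist force passes 120 N, or if a joint passes its speed limit or range.

## Working session

There is one attempt and no reset: what is moved stays moved. The work goes in short steps, Python scripts to look and compute and a tool call to move; the robot and the scene stay as the last step left them, time stands still between calls to the robot, and variables do not carry over. Pictures are saved under pics/ and viewed, at most 14 in all, crops included, and the job is handed in when it is done.

Besides the shell and the picture viewer there is one more tool, called in YAML: its name, and indented under it one key for each argument. jog_arm: Moves the arm, as the interface text tells. Its arguments: {"type":"object","properties":{"deltas":{"type":"array","items":{"type":"array"}},"gripper":{"type":"number"},"squeeze":{"type":"number"}},"required":["deltas"]}

```bash
mkdir -p pics; ls
python3 - <<'E'
from bench import r
import cv2
for n in("top","side"):
    im=r.capture(n); cv2.imwrite(f"pics/{n}0.png",im[:,:,::-1]); c=r.calibration(n); print(n,c)
o=r.get_obs(); print(o)
im=r.capture("wrist"); cv2.imwrite("pics/wrist0.png",im[:,:,::-1]); print(r.calibration("wrist"))
E
```

```text
pics
top {'vertical_fov': 47.3511312017822, 'cx': 313.0136916042714, 'cy': 237.6053724160661, 'world_to_cam': array([[-0.00509485, -0.99981708,  0.0184349 ,  0.02949719],
       [-0.99744397,  0.00376712, -0.0713536 ,  0.41772769],
       [ 0.07127111, -0.01875131, -0.99728071,  1.01202871],
       [ 0.        ,  0.        ,  0.        ,  1.        ]])}
side {'vertical_fov': 54.682162722353596, 'cx': 314.7314329941645, 'cy': 241.66186006919634, 'world_to_cam': array([[-0.94536332, -0.32587814,  0.00957237,  0.41603848],
       [-0.22275368,  0.62420596, -0.7488309 ,  0.10583555],
       [ 0.23805249, -0.71004955, -0.66269197,  1.04133636],
       [ 0.        ,  0.        ,  0.        ,  1.        ]])}
{'clock': 0.1, 'joints': array([-1.29861027e+00,  3.00453611e-01,  1.52155413e+00, -1.87657145e-05,
        1.32069969e+00, -6.65994069e-02]), 'dq': array([-1.55805774e-03, -2.10555795e-03, -9.18622701e-04, -2.04026380e-04,
        1.13450868e-03,  2.60387623e-05]), 'joint_efforts': array([ 3.97907907e-04, -5.44378853e+01, -3.62371373e+01, -1.60660961e-04,
        3.03710949e-03,  5.466
[... 190 characters left out ...]
6884725e-03],
       [ 5.60520949e-05, -1.11351349e-03, -9.99999378e-01]]), 'wrist_force': array([ 0.61096056, -0.04908344, -1.04831734]), 'ft_torque': array([ 0.01273151, -0.02328741,  0.04722503]), 'gripper_force': 0.0, 'width': 0.08538543153095651}
{'vertical_fov': 63.442547038328414, 'cx': 321.6068907697676, 'cy': 236.8787311046755, 'tool_from_camera': array([[ 4.18698465e-05, -9.53989174e-01, -2.99841047e-01,
         7.65069797e-02],
       [ 9.99999815e-01,  2.22089096e-04, -5.66969588e-04,
        -4.46829642e-04],
       [ 6.07474276e-04, -2.99840967e-01,  9.53989007e-01,
        -1.42586638e-01],
       [ 0.00000000e+00,  0.00000000e+00,  0.00000000e+00,
         1.00000000e+00]])}
```

View pics/top0.png

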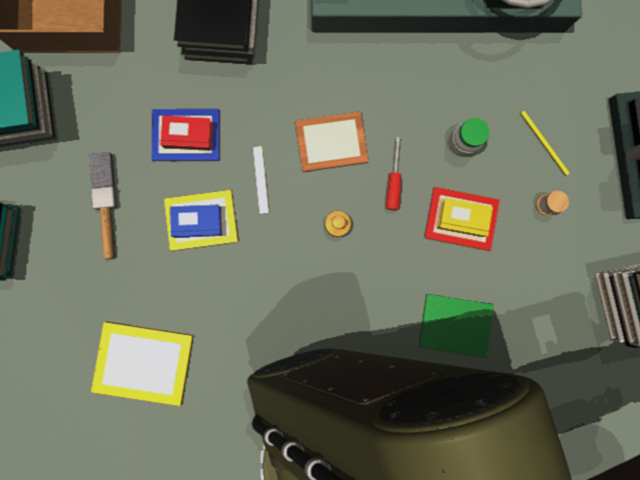

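View pics/side0.png

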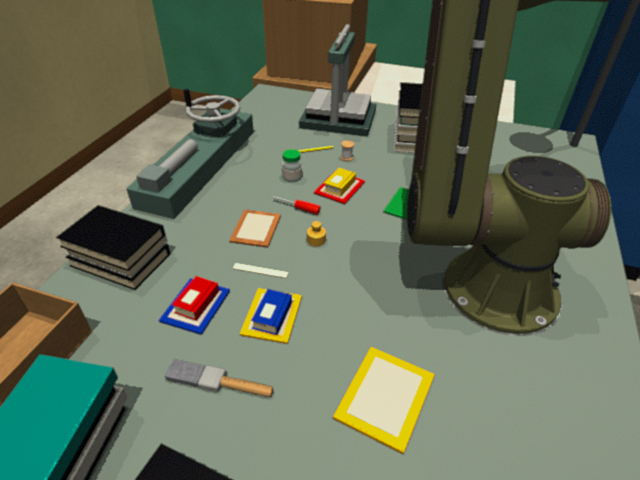

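The top view shows a red book on the blue board at (186,135), a blue book on the small yellow board at (201,220), and a yellow book on the red board at (462,218). The spare board is at (332,142), the weight at (338,224) and the jar at (469,138).

Yellow candidates are the small board at (201,220), the large empty board at (143,363), and the green one at (457,325). The small board at (201,220) fits, because it is yellow, not green, and the smaller of the two. I'll confirm it in a crop.

```bash
cat > h.py <<'E'
import numpy as np, cv2
from bench import r
def cam(name, obs=None):
    c=r.calibration(name); f=240/np.tan(np.radians(c["vertical_fov"]/2))
    K=(f,c["cx"],c["cy"])
    if name=="wrist":
        T=np.eye(4); T[:3,:3]=obs["tcp_rot"]; T[:3,3]=obs["position"]; M=T@c["tool_from_camera"]
    else: M=np.linalg.inv(c["world_to_cam"])
    return K,M
def ray(C,p):
    (f,cx,cy),M=C; d=M[:3,:3]@np.array([(p[0]-cx)/f,(p[1]-cy)/f,1]); return M[:3,3],d
def plane(C,p,z):
    o,d=ray(C,p); return o+d*(z-o[2])/d[2]
def tri(views):                      # [(C,pixel),...] -> point, rms gap
    A=0;b=0;L=[]
    for C,p in views:
        o,d=ray(C,p); d=d/np.linalg.norm(d); P=np.eye(3)-np.outer(d,d); A=A+P;b=b+P@o;L.append((o,P))
    x=np.linalg.solve(A,b); return x,np.sqrt(np.mean([np.sum((P@(x-o))**2) for o,P in L]))
def proj(C,X):
    (f,cx,cy),M=C; q=np.linalg.inv(M)@np.append(X,1); return np.array([f*q[0]/q[2]+cx,f*q[1]/q[2]+cy])
HUE={"red":[(0,6),(174,180)],"blue":[(105,130)],"yellow":[(22,32)],"green":[(45,80)],"wood":[(7,15)]}
def mask(im,col,smin=130,vmin=50):
    h=cv2.cvtColor(im,cv2.COLOR_RGB2HSV); m=0
    for a,b in HUE[col]: m=m|cv2.inRange(h,(a,smin,vmin),(b,255,255))
    return m
def blobs(im,col,amin=150,**k):
    cs,_=cv2.findContours(mask(im,col,**k),cv2.RETR_EXTERNAL,cv2.CHAIN_APPROX_NONE)
    return sorted([c for c in cs if cv2.contourArea(c)>amin],key=cv2.contourArea,reverse=True)
def rectw(C,c,z):                    # contour on plane z -> centre, (long,short) mm, yaw of long axis from world y (deg)
    P=np.array([plane(C,p,z)[:2] for p in c.reshape(-1,2).astype(float)],np.float32)
    b=cv2.boxPoints(cv2.minAreaRect(P*1000)); e=[b[1]-b[0],b[2]-b[1]]; l,s=(e if np.linalg.norm(e[0])>np.linalg.norm(e[1]) else e[::-1])
    a=np.degrees(np.arctan2(-l[0],l[1])); a=(a+90)%180-90
    return b.mean(0),(np.linalg.norm(l),np.linalg.norm(s)),a
def shot(name,pic=None):
    o=r.get_obs(); im=r.capture(name)
    if pic: cv2.imwrite(f"pics/{pic}.png",im[:,:,::-1])
    return im,cam(name,o)
E
python3 - <<'E'
from h import *
im=cv2.imread("pics/top0.png")[:,:,::-1].copy(); C=cam("top")
for col in HUE:
    for c in blobs(im,col):
        x,y,w,h=cv2.boundingRect(c)
        if y<330 and 100<x<560:
            print(col,(x+w//2,y+h//2),cv2.contourArea(c),"z8",rectw(C,c,.008),"z36",rectw(C,c,.036)[0])
cv2.imwrite("pics/crop0.png",cv2.resize(im[95:415,80:245,::-1],None,fx=1.8,fy=1.8,interpolation=3))
E
```

```text
red (462, 219) 3405.5 z8 (array([ 454.1349 , -255.76558], dtype=float32), (np.float32(128.50679), np.float32(100.15469)), np.float32(-11.523331)) z36 [ 451.16107 -247.5422 ]
red (186, 133) 1476.0 z8 (array([620.8744 , 268.41925], dtype=float32), (np.float32(95.36315), np.float32(61.16924)), np.float32(-2.8834076)) z36 [613.3702  262.40033]
red (393, 191) 436.0 z8 (array([ 507.62482 , -126.122116], dtype=float32), (np.float32(72.14313), np.float32(25.480463)), np.float32(84.324646)) z36 [ 503.19757 -121.42122]
blue (185, 135) 3284.0 z8 (array([616.64246, 270.42755], dtype=float32), (np.float32(125.29399), np.float32(98.99821)), np.float32(0.41558838)) z36 [609.2531  264.35406]
blue (196, 221) 1377.0 z8 (array([451.1642 , 249.69087], dtype=float32), (np.float32(91.92978), np.float32(56.57151)), np.float32(2.6759033)) z36 [448.27106 244.18088]
yellow (201, 220) 3480.5 z8 (array([452.85056, 239.50177], dtype=float32), (np.float32(128.11494), np.float32(100.16423)), np.float32(7.4673004)) z36 [449.91156 234.26859]
yellow (466, 217) 1393.0 z8 (array([ 457.12662, -261.40512], dtype=float32), (np.float32(95.38388), np.float32(58.168278)), np.float32(-10.845886)) z36 [ 454.07147 -253.02856]
yellow (545, 143) 318.0 z8 (array([ 600.3843, -419.1091], dtype=float32), (np.float32(148.63301), np.float32(9.85502)), np.float32(-55.60503)) z36 [ 593.4369  -406.44775]
green (456, 326) 3419.5 z8 (array([ 252.76648, -239.93922], dtype=float32), (np.float32(126.68521), np.float32(98.34933)), np.float32(-9.182533)) z36 [ 255.26387 -232.1459 ]
green (474, 132) 588.0 z8 (array([ 621.9827 , -283.54855], dtype=float32), (np.float32(54.466866), np.float32(52.846687)), np.float32(-0.0344162)) z36 [ 614.4485  -274.57028]
wood (331, 141) 3262.5 z8 (array([603.52203 ,  -8.440933], dtype=float32), (np.float32(127.390854), np.float32(98.89249)), np.float32(8.134201)) z36 [596.48926   -6.937439]
```

View pics/crop0.png

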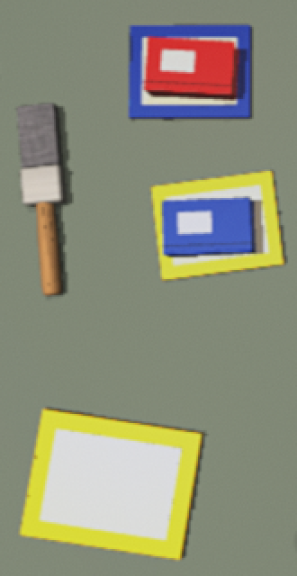

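The crop confirms it: the small board at (201,220) is yellow, carries the blue book and measures 128 x 100 mm, while the other yellow board is larger. All three books have their spine towards -x. I'll move above the yellow book.

jog_arm:
  deltas:
    - [[49,-22.6,0],0]
    - [[49,-22.6,0],0]
    - [[49,-22.6,0],0]
    - [[49,-22.6,0],0]
    - [[49,-22.6,0],0]
  gripper: 85

```text
clock: 0.78
position: [0.3773, -0.3293, 0.2312]
tcp_rot: [[0.943, 0.332, -0.0], [0.332, -0.943, 0.0], [-0.0, -0.0, -1.0]]
wrist_force: [-0.0, -1.4, 0.5]
width: 0.0852
gripper_force: 0.0
```

jog_arm:
  deltas:
    - [[49,-22.6,0],0]
    - [[49,-22.6,0],0]
    - [[0,0,0],-0.172]
    - [[0,0,0],-0.172]
    - [[0,0,0],-0.172]

```text
clock: 1.4
position: [0.4537, -0.2553, 0.231]
tcp_rot: [[0.652, 0.758, -0.0], [0.758, -0.652, 0.0], [-0.0, -0.001, -1.0]]
wrist_force: [0.0, 0.2, -0.3]
width: 0.0848
gripper_force: 0.0
```

jog_arm:
  deltas:
    - [[0,0,0],-0.172]
    - [[0,0,0],-0.172]
    - [[0,0,0],-0.172]
    - [[0,0,0],0]
    - [[0,0,0],0]

```text
clock: 2.02
position: [0.4537, -0.2555, 0.2312]
tcp_rot: [[0.202, 0.979, -0.0], [0.979, -0.202, 0.0], [0.0, -0.0, -1.0]]
wrist_force: [0.3, 0.6, -0.4]
width: 0.0852
gripper_force: 0.0
```

```bash
cat > look.py <<'E'
from h import *
import sys
im,C=shot("wrist",sys.argv[1]); o=r.get_obs()
R=o["tcp_rot"]; print("clock",o["clock"],"tcp",o["position"]*1000,"yaw",np.degrees(np.arctan2(R[1,0],R[0,0])),"w",o["width"],"F",o["wrist_force"])
for col in ("red","blue","yellow","wood"):
    for c in blobs(im,col,600):
        x,y,w,h=cv2.boundingRect(c)
        if x>1 and y>1 and x+w<639 and y+h<479:
            print(col,(x+w//2,y+h//2),[np.round(np.append(np.append(*rectw(C,c,z)[:2]),rectw(C,c,z)[2]),1) for z in(.008,.036)])
E
python3 look.py w1
```

```text
clock 2.075 tcp [ 453.69547039 -255.49513119  231.21514345] yaw 78.35600744720726 w 0.08486851128905036 F [-0.09922743  0.89504335 -0.86873562]
red (322, 196) [array([ 453.2, -254.9,  127.5,   99.5,  -11.5], dtype=float32), array([ 454.4, -249.1,  117.7,   91.9,  -11.5], dtype=float32)]
red (351, 38) [array([ 505.9, -123.1,   72.2,   26.5,   84.3], dtype=float32), array([ 503. , -127.5,   66.7,   24.5,   84.3], dtype=float32)]
yellow (321, 202) [array([ 452.2, -259.4,   99.3,   60.5,  -10.9], dtype=float32), array([ 453.5, -253.3,   91.7,   55.9,  -10.9], dtype=float32)]
yellow (512, 299) [array([ 624.8, -398.4,   83.7,   11.7,  -55.4], dtype=float32), array([ 612.9, -381.7,   77.3,   10.8,  -55.4], dtype=float32)]
```

View pics/w1.png

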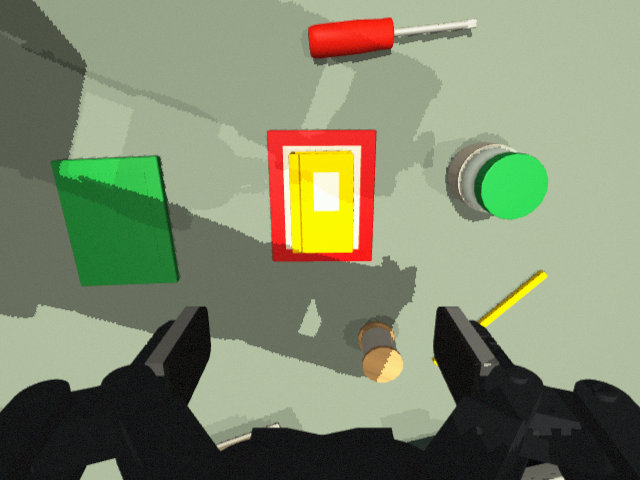

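The wrist view shows the yellow book at (322,202) on the red board, with the jar to its right at (512,187). I'll go down part way and take the second wrist view for the heights.

jog_arm:
  deltas:
    - [[2.1,-0.6,40],-0.013]
    - [[0,0,40],0]
    - [[0,0,30],0]
    - [[0,0,0],0]
    - [[0,0,0],0]

```text
clock: 2.7
position: [0.4541, -0.2537, 0.1226]
tcp_rot: [[0.187, 0.982, 0.001], [0.982, -0.187, -0.001], [-0.001, 0.001, -1.0]]
wrist_force: [-0.0, 0.1, 1.1]
width: 0.0852
gripper_force: 0.0
```

Run:
```python
from h import *
# triangulate tops: view A = w1 (stored pose), view B = now; plus top camera
import numpy as np
o=dict(position=np.array([.45369547,-.25549513,.23121514]),tcp_rot=None)
y=np.radians(78.356); o["tcp_rot"]=np.array([[np.cos(y),np.sin(y),0],[np.sin(y),-np.cos(y),0],[0,0,-1]])
CA=cam("wrist",o); A=cv2.imread("pics/w1.png")[:,:,::-1].copy(); B,CB=shot("wrist","w2"); T=cv2.imread("pics/top0.png")[:,:,::-1].copy(); CT=cam("top")
def corners(c):
    b=cv2.boxPoints(cv2.minAreaRect(c)); return b
V={}
for k,(im,C) in dict(A=(A,CA),B=(B,CB),T=(T,CT)).items():
    for col in("yellow","red"):
        g=blobs(im,col,1000)
        print(k,col,[(cv2.boundingRect(c),rectw(C,c,.036 if col=="yellow" else .008)) for c in g[:1]])
        V[k,col]=corners(g[0])
for col in("yellow","red"):
  for a,C1 in(("A",CA),("T",CT)):
    pts=[]
    for p in V[a,col]:   # match corners by plane position
        w=plane(C1,p,.03); q=min(V["B",col],key=lambda q:np.linalg.norm(plane(CB,q,.03)-w)); pts.append(tri([(C1,p),(CB,q)])[0])
    print(col,a+"-B","z mm",np.round(np.array(pts)[:,2]*1000,1),"centre",np.mean(pts,0)*1000)
```

```text
A yellow [((289, 151, 65, 102), (array([ 453.58646, -253.35995], dtype=float32), (np.float32(91.75681), np.float32(55.91581)), np.float32(-10.830521)))]
A red [((267, 130, 110, 132), (array([ 453.22192, -254.91272], dtype=float32), (np.float32(127.491104), np.float32(99.55939)), np.float32(-11.449768)))]
B yellow [((274, 168, 95, 143), (array([ 453.6324 , -252.64136], dtype=float32), (np.float32(92.75844), np.float32(55.809166)), np.float32(-10.859436)))]
B red [((246, 138, 154, 179), (array([ 453.2802 , -254.72559], dtype=float32), (np.float32(127.55151), np.float32(99.39514)), np.float32(-11.471298)))]
T yellow [((91, 322, 102, 84), (array([191.16591, 337.01956], dtype=float32), (np.float32(163.08296), np.float32(127.31973)), np.float32(-9.182808)))]
T red [((425, 187, 75, 64), (array([ 454.1349 , -255.76558], dtype=float32), (np.float32(128.50679), np.float32(100.15469)), np.float32(-11.523331)))]
yellow A-B z mm [29.5 14.5 37.8 38.6] centre [ 453.67885535 -253.27356803   30.11707689]
yellow T-B z mm [1380.5 1264.  1402.3 1627.8] centre [ 521.50102257  -59.99861712 1418.62217991]
red A-B z mm [ 0.3  0.9 12.9 10.5] centre [ 453.37837215 -254.14560128    6.14441418]
red T-B z mm [ 6.3 13.6 -5.8 23.4] centre [ 454.50026577 -255.22135229    9.35769808]
```

Heights agree with the text: the board top is about 8 mm and the book top about 37 mm. Next I'll descend, grasp and lift.

jog_arm:
  deltas:
    - [[0,-0.5,40],0]
    - [[0,0,35],0]
    - [[0,0,20],0]
    - [[0,0,10],0]
    - [[0,0,5],0]

```text
clock: 3.38
position: [0.4535, -0.2536, 0.0119]
tcp_rot: [[0.186, 0.983, 0.001], [0.983, -0.186, -0.001], [-0.001, 0.001, -1.0]]
wrist_force: [-0.3, -0.3, 0.5]
width: 0.0853
gripper_force: 0.0
```

jog_arm:
  deltas:
    - [[0,0,1],0]
    - [[0,0,0],0]
    - [[0,0,0],0]
    - [[0,0,0],0]
    - [[0,0,0],0]
  gripper: 45
  squeeze: 40

```text
clock: 4.0
position: [0.4535, -0.2535, 0.0111]
tcp_rot: [[0.186, 0.983, 0.001], [0.983, -0.186, -0.001], [-0.001, 0.001, -1.0]]
wrist_force: [-2.4, -0.2, 6.4]
width: 0.0551
gripper_force: 43.5
```

jog_arm:
  deltas:
    - [[0,0,-8],0]
    - [[0,0,-25],0]
    - [[0,0,-40],0]
    - [[0,0,-40],0]
    - [[0,0,-20],0]

```text
clock: 4.62
position: [0.4534, -0.2535, 0.1459]
tcp_rot: [[0.186, 0.983, 0.002], [0.983, -0.186, -0.001], [-0.001, 0.002, -1.0]]
wrist_force: [0.2, 0.6, -2.5]
width: 0.0553
gripper_force: 43.2
```

jog_arm:
  deltas:
    - [[44.85,16.9,0],0]
    - [[44.85,16.9,0],0]
    - [[44.85,16.9,0],0]
    - [[44.85,16.9,0],0]
    - [[44.85,16.9,0],0]

```text
clock: 5.25
position: [0.5783, -0.0471, 0.1437]
tcp_rot: [[0.186, 0.983, -0.0], [0.983, -0.186, -0.0], [-0.0, 0.0, -1.0]]
wrist_force: [0.2, -0.7, -1.2]
width: 0.0554
gripper_force: 43.1
```

jog_arm:
  deltas:
    - [[44.85,16.9,0],0]
    - [[0,0,0],-0.164]
    - [[0,0,0],-0.164]
    - [[0,0,0],0]
    - [[0,0,0],0]

```text
clock: 5.88
position: [0.6026, -0.0078, 0.1435]
tcp_rot: [[-0.137, 0.991, 0.0], [0.991, 0.137, 0.0], [0.0, 0.0, -1.0]]
wrist_force: [0.3, -0.2, -2.2]
width: 0.055
gripper_force: 43.2
```

```bash
python3 look.py w3
```

```text
clock 5.925 tcp [602.64979145  -7.81857088 143.44675636] yaw 97.8917156030668 w 0.05507483786334501 F [-0.35717829  0.28248359 -2.12023884]
red (166, 343) [array([ 488.7, -126.3,   49.2,   32.5,   84.3], dtype=float32), array([ 499.1, -106.7,   44.3,   29.3,   84.3], dtype=float32)]
yellow (322, 322) [array([615.2, -99.6, 212.4, 131.8,   7.9], dtype=float32), array([612.9, -82.7, 191.1, 118.5,   7.9], dtype=float32)]
yellow (84, 214) [array([430.2, -29.1,  56.4,  41.9, -47.1], dtype=float32), array([446.5, -19.3,  50.7,  37.7, -47.1], dtype=float32)]
wood (323, 170) [array([597.7,  31.2,  99.1,  50.3, -82. ], dtype=float32), array([597.1,  35. ,  89.1,  45.2, -82. ], dtype=float32)]
```

View pics/w3.png

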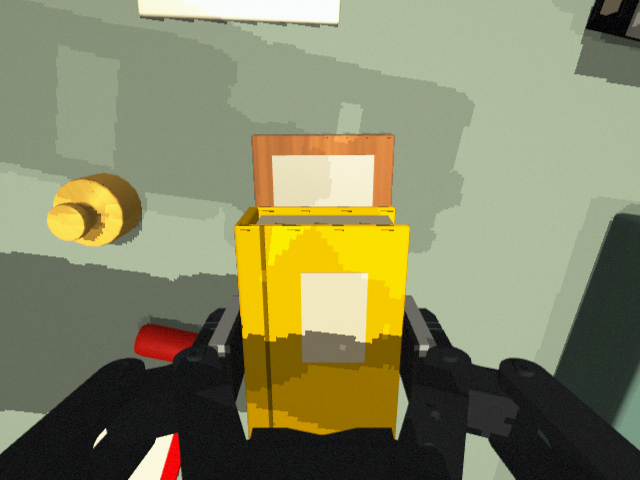

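The wrist view shows the yellow book held square, and the spare board's visible part (253..395, 135..207) lines up with it. I'll lower it.

jog_arm:
  deltas:
    - [[0.5,0,40],0]
    - [[0,0,40],0]
    - [[0,0,30],0]
    - [[0,0,12],0]
    - [[0,0,6],0]

```text
clock: 6.55
position: [0.6029, -0.0073, 0.0155]
tcp_rot: [[-0.14, 0.99, 0.0], [0.99, 0.14, -0.0], [-0.0, 0.0, -1.0]]
wrist_force: [0.5, -0.0, -1.3]
width: 0.0549
gripper_force: 43.1
```

jog_arm:
  deltas:
    - [[0,0,2],0]
    - [[0,0,1],0]
    - [[0,0,1],0]
    - [[0,0,0],0]
    - [[0,0,0],0]

```text
clock: 7.18
position: [0.6027, -0.0072, 0.0114]
tcp_rot: [[-0.141, 0.99, 0.0], [0.99, 0.141, -0.0], [-0.0, 0.0, -1.0]]
wrist_force: [-0.5, -0.1, -2.5]
width: 0.0551
gripper_force: 43.1
```

jog_arm:
  deltas:
    - [[0,0,0.5],0]
    - [[0,0,0],0]
    - [[0,0,0],0]

```text
clock: 7.55
position: [0.6027, -0.0072, 0.0111]
tcp_rot: [[-0.141, 0.99, 0.0], [0.99, 0.141, 0.0], [-0.0, 0.0, -1.0]]
wrist_force: [-2.4, 0.6, 6.7]
width: 0.0553
gripper_force: 44.1
```

jog_arm:
  deltas:
    - [[0,0,0],0]
    - [[0,0,0],0]
    - [[0,0,0],0]
    - [[0,0,-5],0]
    - [[0,0,-20],0]
  gripper: 85

```text
clock: 8.18
position: [0.6021, -0.0072, 0.0359]
tcp_rot: [[-0.141, 0.99, -0.002], [0.99, 0.141, 0.0], [0.0, -0.002, -1.0]]
wrist_force: [0.9, -0.1, 0.5]
width: 0.085
gripper_force: 0.0
```

jog_arm:
  deltas:
    - [[0,0,-50],0]
    - [[0,0,-60],0]
    - [[0,0,-60],0]
    - [[44.3,8.2,0],0]
    - [[44.3,8.2,0],0]

```text
clock: 8.8
position: [0.6065, 0.0836, 0.2083]
tcp_rot: [[-0.139, 0.99, 0.003], [0.99, 0.139, 0.0], [-0.0, 0.003, -1.0]]
wrist_force: [-0.1, 0.2, -0.2]
width: 0.0852
gripper_force: 0.0
```

jog_arm:
  deltas:
    - [[44.3,8.2,0],0]
    - [[44.3,8.2,0],0]
    - [[44.3,8.2,0],0]
    - [[44.3,8.2,0],0]
    - [[0,0,0],0.093]

```text
clock: 9.43
position: [0.6133, 0.2658, 0.2071]
tcp_rot: [[-0.05, 0.999, 0.001], [0.999, 0.05, 0.001], [0.001, 0.001, -1.0]]
wrist_force: [-0.4, -0.1, 0.5]
width: 0.0847
gripper_force: 0.0
```

jog_arm:
  deltas:
    - [[0,0,0],0.093]
    - [[0,0,0],0]
    - [[0,0,0],0]

```text
clock: 9.8
position: [0.614, 0.2628, 0.2067]
tcp_rot: [[0.043, 0.999, 0.001], [0.999, -0.043, 0.0], [0.0, 0.001, -1.0]]
wrist_force: [0.4, 0.3, 0.4]
width: 0.0851
gripper_force: 0.0
```

```bash
python3 look.py w4
```

```text
clock 9.85 tcp [614.01753958 262.73165484 206.42264013] yaw 87.50833657745417 w 0.08494061764009628 F [ 0.31187014  0.205778   -0.1166765 ]
red (324, 205) [array([614.9, 261. ,  99.3,  60.6,  -3.2], dtype=float32), array([615. , 267.5,  91.1,  55.6,  -3.2], dtype=float32)]
blue (132, 235) [array([439.7, 240.6, 100.3,  72.4,   2.1], dtype=float32), array([454.3, 248.7,  92. ,  66.4,   2.1], dtype=float32)]
blue (322, 191) [array([6.165e+02, 2.722e+02, 1.270e+02, 9.910e+01, 1.000e-01],
      dtype=float32), array([6.166e+02, 2.777e+02, 1.166e+02, 9.100e+01, 1.000e-01],
      dtype=float32)]
yellow (145, 230) [array([453.7, 242.1, 127.7, 102. ,   7.4], dtype=float32), array([467.1, 250.1, 117.2,  93.6,   7.4], dtype=float32)]
wood (316, 408) [array([597.6,  34.1,  99.2,  54.7, -82. ], dtype=float32), array([599.2,  59.2,  91.1,  50.2, -82. ], dtype=float32)]
```

View pics/w4.png

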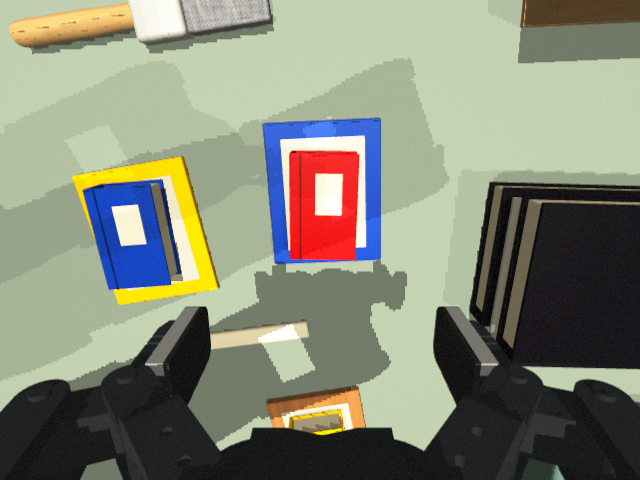

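The red book is at (324,205) on the blue board (322,191), and the blue book is at (132,235) on the small yellow board. I'll grasp red.

jog_arm:
  deltas:
    - [[4.2,0.8,50],0.012]
    - [[0,0,50],0]
    - [[0,0,45],0]
    - [[0,0,30],0]
    - [[0,0,12],0]

```text
clock: 10.48
position: [0.6144, 0.2667, 0.0172]
tcp_rot: [[0.056, 0.998, -0.002], [0.998, -0.056, -0.001], [-0.001, -0.002, -1.0]]
wrist_force: [-0.5, 0.6, 0.3]
width: 0.0853
gripper_force: 0.0
```

jog_arm:
  deltas:
    - [[0,0,6],0]
    - [[0,0,1.5],0]
    - [[0,0,0],0]

```text
clock: 10.85
position: [0.6154, 0.2672, 0.0124]
tcp_rot: [[0.057, 0.998, 0.001], [0.998, -0.057, 0.0], [0.001, 0.001, -1.0]]
wrist_force: [0.7, 0.1, -0.3]
width: 0.0848
gripper_force: 0.0
```

jog_arm:
  deltas:
    - [[0,0,0],0]
    - [[0,0,0],0]
    - [[0,0,0],0]
    - [[0,0,0],0]
    - [[0,0,0],0]
  gripper: 45
  squeeze: 40

```text
clock: 11.48
position: [0.6152, 0.2672, 0.0119]
tcp_rot: [[0.057, 0.998, 0.001], [0.998, -0.057, 0.0], [0.0, 0.001, -1.0]]
wrist_force: [-2.2, -0.4, 5.5]
width: 0.0551
gripper_force: 43.9
```

jog_arm:
  deltas:
    - [[0,0,-8],0]
    - [[0,0,-25],0]
    - [[0,0,-40],0]
    - [[0,0,-40],0]
    - [[0,0,-20],0]

```text
clock: 12.1
position: [0.6154, 0.2672, 0.1467]
tcp_rot: [[0.057, 0.998, 0.002], [0.998, -0.057, 0.001], [0.001, 0.002, -1.0]]
wrist_force: [0.1, 0.2, -2.4]
width: 0.0548
gripper_force: 43.1
```

jog_arm:
  deltas:
    - [[-53,-13.2,0],0]
    - [[-53,-13.2,0],0]
    - [[-53,-13.2,0],0]
    - [[-53,-13.2,0],0]
    - [[-53,-13.2,0],0]

```text
clock: 12.72
position: [0.5329, 0.0047, 0.1436]
tcp_rot: [[0.057, 0.998, -0.001], [0.998, -0.057, 0.0], [-0.0, -0.001, -1.0]]
wrist_force: [1.4, -1.4, -1.5]
width: 0.0551
gripper_force: 43.1
```

jog_arm:
  deltas:
    - [[-53,-13.2,0],0]
    - [[-53,-13.2,0],0]
    - [[-53,-13.2,0],0]
    - [[-53,-13.2,0],0]
    - [[-53,-13.2,0],0]

```text
clock: 13.35
position: [0.4519, -0.256, 0.1437]
tcp_rot: [[0.057, 0.998, -0.001], [0.998, -0.057, 0.001], [0.001, -0.001, -1.0]]
wrist_force: [0.8, 0.7, -1.2]
width: 0.0553
gripper_force: 43.1
```

jog_arm:
  deltas:
    - [[0,0,0],0.143]
    - [[0,0,0],0]
    - [[0,0,0],0]

```text
clock: 13.72
position: [0.453, -0.254, 0.144]
tcp_rot: [[0.195, 0.981, -0.001], [0.981, -0.195, 0.0], [0.0, -0.001, -1.0]]
wrist_force: [-0.1, 0.5, -0.7]
width: 0.055
gripper_force: 43.1
```

```bash
python3 look.py w5
python3 - <<'E'
from h import *
im,C=shot("wrist")
# book in hand: long side rows, angle relative to tool from title/side; board far edge
m=mask(im,"red"); print([cv2.boundingRect(c) for c in blobs(im,"red",600)])
im,C=shot("top","t5")
for col in("red","blue","yellow"):
  for c in blobs(im,col,900): print(col,cv2.boundingRect(c),rectw(C,c,.008),rectw(C,c,.036)[0])
E
```

```text
clock 13.775 tcp [ 453.13962389 -253.9891786   144.09520941] yaw 78.73555016401428 w 0.05543181774809035 F [-0.38463024 -0.68020984 -2.06970171]
red (322, 287) [array([ 439.2, -320.7,  262.6,  130.9,  -11.2], dtype=float32), array([ 442.1, -306.4,  236.2,  117.7,  -11.2], dtype=float32)]
yellow (570, 342) [array([ 632.1, -392.4,   64.3,   13. ,  -55.7], dtype=float32), array([ 615.6, -370.9,   57.8,   11.7,  -55.7], dtype=float32)]
[(235, 136, 174, 304), (306, 0, 117, 42)]
red (425, 187, 66, 60) (array([ 462.75256, -247.41333], dtype=float32), (np.float32(113.734764), np.float32(108.45289)), np.float32(78.588104)) [ 459.5445 -239.4169]
blue (152, 109, 67, 52) (array([616.63617, 270.42752], dtype=float32), (np.float32(125.29401), np.float32(98.985634)), np.float32(0.41558838)) [609.2472  264.35406]
blue (171, 205, 50, 32) (array([451.1642 , 249.69087], dtype=float32), (np.float32(91.92978), np.float32(56.57151)), np.float32(2.6759033)) [448.27106 244.18088]
yellow (91, 322, 102, 84) (array([186.8536 , 344.93182], dtype=float32), (np.float32(167.33292), np.float32(130.79358)), np.float32(-9.125923)) [191.14185 336.8341 ]
yellow (164, 190, 74, 61) (array([452.8486 , 239.51648], dtype=float32), (np.float32(128.08527), np.float32(100.16423)), np.float32(7.4673004)) [449.90967 234.2829 ]
yellow (307, 120, 53, 36) (array([610.2131  , -10.890804], dtype=float32), (np.float32(94.11483), np.float32(59.010826)), np.float32(8.175354)) [602.99866   -9.320747]
```

View pics/w5.png

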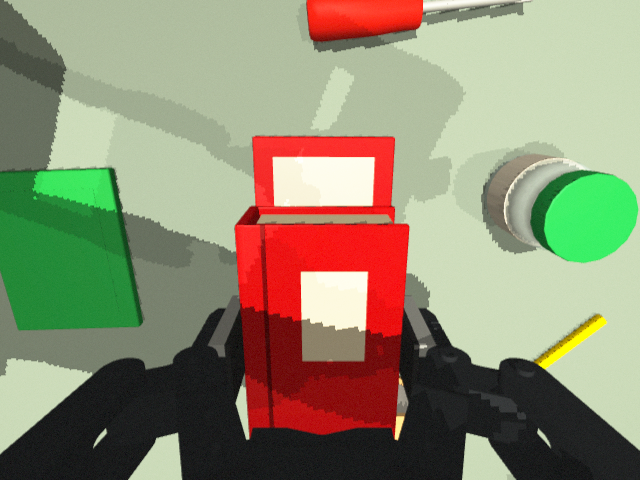

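The red book is held square, and the far edge of the red board shows at row 137 between columns 253 and 394, centred under the book. I'll lower it.

jog_arm:
  deltas:
    - [[-0.4,0.3,40],0.003]
    - [[0,0,40],0]
    - [[0,0,30],0]
    - [[0,0,12],0]
    - [[0,0,6],0]

```text
clock: 14.5
position: [0.4535, -0.255, 0.0164]
tcp_rot: [[0.201, 0.98, 0.0], [0.98, -0.201, -0.0], [-0.0, 0.0, -1.0]]
wrist_force: [-0.2, -0.3, -1.9]
width: 0.0553
gripper_force: 43.0
```

jog_arm:
  deltas:
    - [[0,0,2],0]
    - [[0,0,1],0]
    - [[0,0,0.7],0]
    - [[0,0,0],0]
    - [[0,0,0],0]

```text
clock: 15.12
position: [0.4533, -0.2551, 0.0127]
tcp_rot: [[0.202, 0.979, 0.0], [0.979, -0.202, -0.0], [-0.0, 0.0, -1.0]]
wrist_force: [-0.3, 0.2, -2.1]
width: 0.0554
gripper_force: 43.0
```

jog_arm:
  deltas:
    - [[0.5,0,0.5],-0.003]
    - [[0,0,0.4],0]
    - [[0,0,0],0]
    - [[0,0,0],0]

```text
clock: 15.62
position: [0.4534, -0.2545, 0.0119]
tcp_rot: [[0.199, 0.98, 0.0], [0.98, -0.199, -0.0], [0.0, 0.0, -1.0]]
wrist_force: [-2.4, 2.7, 5.4]
width: 0.0553
gripper_force: 44.0
```

jog_arm:
  deltas:
    - [[0,0,0],0]
    - [[0,0,0],0]
    - [[0,0,0],0]
    - [[0,0,-5],0]
    - [[0,0,-20],0]
  gripper: 85

```text
clock: 16.25
position: [0.4528, -0.2543, 0.0364]
tcp_rot: [[0.199, 0.98, -0.002], [0.98, -0.199, 0.001], [0.001, -0.002, -1.0]]
wrist_force: [0.1, -0.3, 0.2]
width: 0.0849
gripper_force: 0.0
```

jog_arm:
  deltas:
    - [[0,0,-50],0]
    - [[0,0,-60],0]
    - [[0,0,-60],0]
    - [[0,0,0],0]
    - [[0,0,0],0]

```text
clock: 16.88
position: [0.4531, -0.2544, 0.2063]
tcp_rot: [[0.199, 0.98, -0.0], [0.98, -0.199, 0.0], [0.0, -0.0, -1.0]]
wrist_force: [0.5, 0.4, -1.1]
width: 0.0853
gripper_force: 0.0
```

```bash
python3 look.py w6
cat > gap.py <<'E'
# pale-middle centre vs book centre: hull of board outer contour and book quad split out by saturation edges
from h import *
import sys
p,col=sys.argv[1],sys.argv[2]
E
python3 - <<'E'
from h import *
im,C=shot("wrist")
c=blobs(im,"red",2000)[0]; x,y,w,h=cv2.boundingRect(c); print(x,y,w,h,rectw(C,c,.008))
m=mask(im,"red")[y:y+h,x:x+w]; m2=cv2.bitwise_not(m)
cs,hi=cv2.findContours(mask(im,"red"),cv2.RETR_CCOMP,cv2.CHAIN_APPROX_NONE)
for k in cs:
    if cv2.contourArea(k)>300: print(cv2.contourArea(k),cv2.boundingRect(k),"z8",rectw(C,k,.008),"z36",rectw(C,k,.036))
cv2.imwrite("pics/c6.png",cv2.resize(im[y-10:y+h+10,x-10:x+w+10,::-1],None,fx=3,fy=3))
E
```

```text
clock 16.925 tcp [ 452.87250738 -254.2786688   205.57439425] yaw 78.53682748334332 w 0.08480025580210743 F [ 0.07455939 -0.06083058 -0.60855961]
red (323, 202) [array([ 453.3, -254.7,  127.1,   99.5,  -11.5], dtype=float32), array([ 454.5, -248.4,  116.7,   91.4,  -11.5], dtype=float32)]
red (355, 33) [array([ 506.2, -123.3,   72.5,   26.5,   84. ], dtype=float32), array([ 503. , -127.9,   66.6,   24.3,   84. ], dtype=float32)]
yellow (526, 312) [array([ 625.8, -397.6,   81.5,   11.9,  -55.6], dtype=float32), array([ 612.8, -379.7,   74.8,   10.9,  -55.6], dtype=float32)]
265 132 117 140 (array([ 453.24173, -254.34068], dtype=float32), (np.float32(126.828514), np.float32(99.50764)), np.float32(-11.501892))
15245.0 (265, 132, 117, 140) z8 (array([ 453.24173, -254.34068], dtype=float32), (np.float32(126.828514), np.float32(99.50764)), np.float32(-11.501892)) z36 (array([ 454.47296, -248.14566], dtype=float32), (np.float32(116.39035), np.float32(91.31807)), np.float32(-11.501823))
1194.5 (313, 179, 30, 43) z8 (array([ 458.11554, -250.67953], dtype=float32), (np.float32(38.113056), np.float32(26.164474)), np.float32(-11.436035)) z36 (array([ 458.94574, -244.78589], dtype=float32), (np.float32(34.976345), np.float32(24.011183)), np.float32(-11.436005))
2292.0 (280, 148, 87, 113) z8 (array([ 453.06125, -255.332  ], dtype=float32), (np.float32(102.411095), np.float32(74.27109)), np.float32(-11.4483185)) z36 (array([ 454.30743, -249.05547], dtype=float32), (np.float32(93.982574), np.float32(68.1585)), np.float32(-11.448334))
3169.5 (309, 11, 94, 45) z8 (array([ 506.1462  , -123.245026], dtype=float32), (np.float32(72.80615), np.float32(26.5743)), np.float32(84.15671)) z36 (array([ 503.02347, -127.83933], dtype=float32), (np.float32(66.81413), np.float32(24.387196)), np.float32(84.15677))
```

View pics/c6.png

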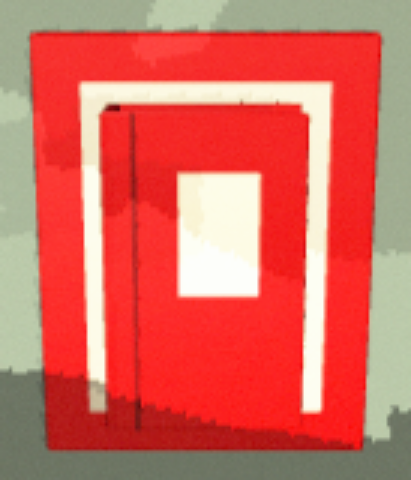

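The red book sits square within the pale middle of the red board, with even margins left and right. I'll check its far edge numerically while moving on to the blue book.

jog_arm:
  deltas:
    - [[54.7,-11.4,0],0]
    - [[54.7,-11.4,0],0]
    - [[54.7,-11.4,0],0]
    - [[54.7,-11.4,0],0]
    - [[54.7,-11.4,0],0]

```text
clock: 17.6
position: [0.4511, 0.0266, 0.2057]
tcp_rot: [[0.199, 0.98, -0.002], [0.98, -0.199, 0.0], [-0.0, -0.002, -1.0]]
wrist_force: [1.9, -0.1, 0.5]
width: 0.0849
gripper_force: 0.0
```

jog_arm:
  deltas:
    - [[54.7,-11.4,0],0]
    - [[54.7,-11.4,0],0]
    - [[54.7,-11.4,0],0]
    - [[54.7,-11.4,0],0]
    - [[0,0,0],-0.122]

```text
clock: 18.23
position: [0.4496, 0.2512, 0.205]
tcp_rot: [[0.072, 0.997, -0.002], [0.997, -0.072, -0.001], [-0.001, -0.002, -1.0]]
wrist_force: [1.0, 0.3, -0.0]
width: 0.085
gripper_force: 0.0
```

jog_arm:
  deltas:
    - [[0,0,0],-0.122]
    - [[0,0,0],0]
    - [[0,0,0],0]

```text
clock: 18.6
position: [0.4505, 0.2482, 0.2061]
tcp_rot: [[-0.041, 0.999, -0.001], [0.999, 0.041, -0.0], [-0.0, -0.001, -1.0]]
wrist_force: [-0.5, -0.1, 1.0]
width: 0.085
gripper_force: 0.0
```

```bash
python3 look.py w7
python3 - <<'E'
from h import *
y=np.radians(78.537); R=np.array([[np.cos(y),np.sin(y),0],[np.sin(y),-np.cos(y),0],[0,0,-1]])
C=cam("wrist",dict(position=np.array([.45287,-.25428,.20557]),tcp_rot=R))
e=(plane(C,(255+101/3,122+107/3),.036)+plane(C,(255+309/3,122+110/3),.036))/2*1000
print("red book far edge",e,"-> centre",e-45*R[:,0])
e=(plane(C,(255+31/3,122+32/3),.008)+plane(C,(255+381/3,122+34/3),.008))/2*1000
print("board far edge -> centre",e-64*R[:,0])
E
```

```text
clock 18.65 tcp [450.53236826 248.13570694 206.31128298] yaw 92.37727404506909 w 0.08466954403237228 F [ 0.15284594  0.42578391 -0.16002946]
blue (514, 182) [array([6.151e+02, 2.722e+02, 1.269e+02, 1.013e+02, 1.000e-01],
      dtype=float32), array([6.013e+02, 2.765e+02, 1.165e+02, 9.300e+01, 1.000e-01],
      dtype=float32)]
blue (320, 210) [array([448.8, 241.5,  98. ,  60.2,   2.4], dtype=float32), array([448.7, 248.4,  90. ,  55.3,   2.4], dtype=float32)]
yellow (321, 208) [array([452.4, 242. , 127.9,  99.7,   7.4], dtype=float32), array([452. , 248.8, 117.4,  91.5,   7.4], dtype=float32)]
wood (429, 417) [array([575.2,  18.8,  79. ,  53.2,   8.2], dtype=float32), array([564.7,  44. ,  72.5,  48.8,   8.2], dtype=float32)]
red book far edge [ 462.70639704 -210.85983967   36.        ] -> centre [ 453.76331821 -254.96223576   36.        ]
board far edge -> centre [ 453.92421865 -255.91241455    8.        ]
```

View pics/w7.png

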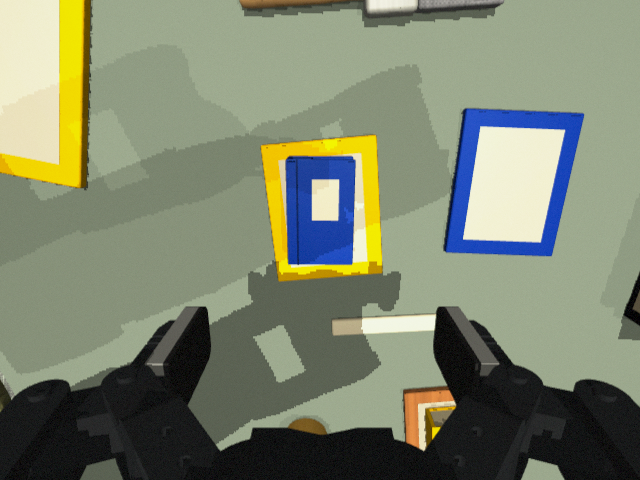

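The blue book is at (320,210) on the yellow board, and the blue board (514,182) is now empty. I'll grasp blue.

jog_arm:
  deltas:
    - [[0.4,-1.8,50],0]
    - [[0,0,50],0]
    - [[0,0,45],0]
    - [[0,0,30],0]
    - [[0,0,12],0]

```text
clock: 19.27
position: [0.4482, 0.2482, 0.0182]
tcp_rot: [[-0.043, 0.999, -0.002], [0.999, 0.043, -0.001], [-0.001, -0.002, -1.0]]
wrist_force: [0.4, -1.4, 0.9]
width: 0.0853
gripper_force: 0.0
```

jog_arm:
  deltas:
    - [[0,0,6],0]
    - [[0,0,1.3],0]
    - [[0,0,0],0]

```text
clock: 19.65
position: [0.4492, 0.2488, 0.0132]
tcp_rot: [[-0.044, 0.999, 0.001], [0.999, 0.044, 0.001], [0.001, 0.001, -1.0]]
wrist_force: [0.7, -0.2, 0.1]
width: 0.0852
gripper_force: 0.0
```

jog_arm:
  deltas:
    - [[0,0,0],0]
    - [[0,0,0],0]
    - [[0,0,0],0]
    - [[0,0,0],0]
    - [[0,0,0],0]
  gripper: 45
  squeeze: 40

```text
clock: 20.27
position: [0.449, 0.2488, 0.0129]
tcp_rot: [[-0.044, 0.999, 0.001], [0.999, 0.044, 0.0], [0.0, 0.001, -1.0]]
wrist_force: [-1.8, -0.4, 6.0]
width: 0.0553
gripper_force: 42.8
```

jog_arm:
  deltas:
    - [[0,0,-8],0]
    - [[0,0,-25],0]
    - [[0,0,-40],0]
    - [[0,0,-40],0]
    - [[0,0,-20],0]

```text
clock: 20.9
position: [0.4491, 0.2488, 0.1479]
tcp_rot: [[-0.044, 0.999, 0.002], [0.999, 0.044, 0.001], [0.001, 0.002, -1.0]]
wrist_force: [-0.0, -0.2, -2.8]
width: 0.0548
gripper_force: 43.2
```

jog_arm:
  deltas:
    - [[4.1,42,0],0]
    - [[4.1,42,0],0]
    - [[4.1,42,0],0]
    - [[4.1,42,0],0.042]
    - [[0,0,0],0]

```text
clock: 21.52
position: [0.6172, 0.2721, 0.1444]
tcp_rot: [[-0.001, 1.0, -0.001], [1.0, 0.001, -0.0], [-0.0, -0.001, -1.0]]
wrist_force: [-0.2, 0.1, -2.2]
width: 0.0549
gripper_force: 43.6
```

jog_arm:
  deltas:
    - [[0,0,40],0]
    - [[0,0,40],0]
    - [[0,0,0],0]
    - [[0,0,0],0]

```text
clock: 22.02
position: [0.6163, 0.2728, 0.0676]
tcp_rot: [[-0.002, 1.0, 0.002], [1.0, 0.002, 0.001], [0.001, 0.002, -1.0]]
wrist_force: [-0.0, -0.9, -1.7]
width: 0.0552
gripper_force: 43.7
```

```bash
python3 look.py w8
python3 - <<'E'
from h import *
y=np.radians(92.377); R=np.array([[np.cos(y),np.sin(y),0],[np.sin(y),-np.cos(y),0],[0,0,-1]])
C=cam("wrist",dict(position=np.array([.45053,.24814,.20631]),tcp_rot=R))
im=cv2.imread("pics/w7.png")[:,:,::-1].copy()
cs,_=cv2.findContours(mask(im,"blue"),cv2.RETR_CCOMP,cv2.CHAIN_APPROX_NONE)
for k in cs:
    if cv2.contourArea(k)>2000 and cv2.boundingRect(k)[0]>420: print(cv2.boundingRect(k),rectw(C,k,.008))
E
```

```text
clock 22.075 tcp [616.59694449 272.81151184  67.94912971] yaw 90.12864279953568 w 0.05536014073875417 F [ 0.68797934  0.93937776 -1.72775764]
blue (323, 291) [array([6.168e+02, 2.429e+02, 1.857e+02, 9.910e+01, 1.000e-01],
      dtype=float32), array([6.167e+02, 2.577e+02, 1.600e+02, 8.540e+01, 1.000e-01],
      dtype=float32)]
(444, 109, 140, 147) (array([615.441  , 272.25378], dtype=float32), (np.float32(127.00571), np.float32(101.42174)), np.float32(0.12243652))
(462, 125, 104, 119) (array([617.08527, 271.75534], dtype=float32), (np.float32(102.86892), np.float32(74.50854)), np.float32(0.1446228))
```

jog_arm:
  deltas:
    - [[0,0.2,25],0]
    - [[0,0,18],0]
    - [[0,0,6],0]
    - [[0,0,3],0]
    - [[0,0,0],0]

```text
clock: 22.7
position: [0.6163, 0.2725, 0.0139]
tcp_rot: [[-0.002, 1.0, 0.001], [1.0, 0.002, 0.0], [0.0, 0.001, -1.0]]
wrist_force: [0.3, -0.3, -1.5]
width: 0.0553
gripper_force: 43.8
```

jog_arm:
  deltas:
    - [[0,0,1],0]
    - [[0,0,0.6],0]
    - [[0,0,0.4],0]
    - [[0,0,0],0]
    - [[0,0,0],0]

```text
clock: 23.32
position: [0.6164, 0.2725, 0.013]
tcp_rot: [[-0.002, 1.0, 0.001], [1.0, 0.002, 0.0], [0.0, 0.001, -1.0]]
wrist_force: [-5.1, -2.6, 10.5]
width: 0.0554
gripper_force: 45.2
```

jog_arm:
  deltas:
    - [[0,0,0],0]
    - [[0,0,0],0]
    - [[0,0,0],0]
    - [[0,0,-5],0]
    - [[0,0,-20],0]
  gripper: 85

```text
clock: 23.95
position: [0.6156, 0.2722, 0.0363]
tcp_rot: [[-0.002, 1.0, -0.002], [1.0, 0.002, -0.001], [-0.001, -0.002, -1.0]]
wrist_force: [-0.3, 1.2, 0.2]
width: 0.0851
gripper_force: 0.0
```

jog_arm:
  deltas:
    - [[0,0,-50],0]
    - [[0,0,-60],0]
    - [[0,0,-60],0]
    - [[0,0,0],0]
    - [[0,0,0],0]

```text
clock: 24.58
position: [0.6159, 0.2724, 0.207]
tcp_rot: [[-0.002, 1.0, 0.001], [1.0, 0.002, 0.0], [0.0, 0.001, -1.0]]
wrist_force: [-0.4, -0.1, 0.1]
width: 0.0853
gripper_force: 0.0
```

```bash
python3 look.py w9
python3 - <<'E'
from h import *
im=cv2.imread("pics/w9.png"); cv2.imwrite("pics/c9.png",cv2.resize(im[80:320,30:430],None,fx=2,fy=2))
E
```

```text
clock 24.625 tcp [615.68173076 272.24728156 205.92196123] yaw 90.11317652345312 w 0.08483621540038996 F [ 0.00188603  0.61896058 -0.08658153]
blue (323, 202) [array([6.166e+02, 2.721e+02, 1.273e+02, 9.920e+01, 1.000e-01],
      dtype=float32), array([6.165e+02, 2.784e+02, 1.169e+02, 9.110e+01, 1.000e-01],
      dtype=float32)]
yellow (143, 233) [array([453.8, 242.1, 127.9, 102.1,   7.4], dtype=float32), array([467. , 250.9, 117.4,  93.7,   7.4], dtype=float32)]
wood (304, 413) [array([597. ,  38.3,  99.4,  46.7, -82.6], dtype=float32), array([598.6,  63.8,  91.3,  42.9, -82.6], dtype=float32)]
```

View pics/c9.png

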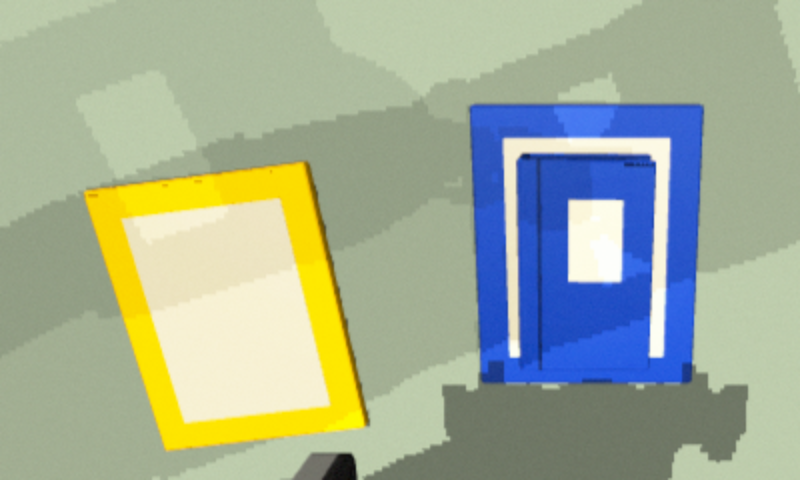

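jog_arm:
  deltas:
    - [[-56,-2.7,0],0]
    - [[-56,-2.7,0],0]
    - [[-56,-2.7,0],0]
    - [[-56,-2.7,0],0]
    - [[-56,-2.7,0],0]

```text
clock: 25.25
position: [0.6024, -0.0093, 0.2053]
tcp_rot: [[-0.002, 1.0, -0.002], [1.0, 0.002, 0.0], [0.0, -0.002, -1.0]]
wrist_force: [0.8, -0.7, 0.1]
width: 0.0851
gripper_force: 0.0
```

jog_arm:
  deltas:
    - [[0,0,0],-0.14]
    - [[0,0,0],0]
    - [[0,0,0],0]

```text
clock: 25.62
position: [0.603, -0.007, 0.2058]
tcp_rot: [[-0.139, 0.99, -0.001], [0.99, 0.139, 0.0], [0.0, -0.001, -1.0]]
wrist_force: [0.3, 0.3, -0.2]
width: 0.0847
gripper_force: 0.0
```

```bash
python3 look.py w10
```

```text
clock 25.675 tcp [603.03188583  -6.91907518 205.95332027] yaw 98.05646272283364 w 0.08495769508320225 F [-0.31547802  1.17917706 -0.12000237]
red (203, 310) [array([ 502.4, -126.9,   74.5,   30.3,   84. ], dtype=float32), array([ 509.8, -110.8,   68.4,   27.8,   84. ], dtype=float32)]
yellow (322, 210) [array([603.3, -13.4,  99.8,  60.8,   8.1], dtype=float32), array([602.4,  -6.6,  91.6,  55.8,   8.1], dtype=float32)]
yellow (130, 196) [array([432.4, -22.5,  49. ,  48. ,  70.6], dtype=float32), array([445.5, -15. ,  45. ,  44. ,  70.6], dtype=float32)]
wood (322, 202) [array([603. ,  -6.9, 126.9,  99.1,   8. ], dtype=float32), array([602.2,  -0.7, 116.4,  91. ,   8. ], dtype=float32)]
```

The blue book sits square and centred on the blue board. The yellow book lies on the spare board under the gripper, so I'll grasp it.

jog_arm:
  deltas:
    - [[-0.3,-0.5,50],0]
    - [[0,0,50],0]
    - [[0,0,45],0]
    - [[0,0,30],0]
    - [[0,0,12],0]

```text
clock: 26.3
position: [0.6019, -0.0073, 0.0176]
tcp_rot: [[-0.141, 0.99, -0.003], [0.99, 0.141, 0.0], [0.001, -0.003, -1.0]]
wrist_force: [0.8, 0.0, 0.1]
width: 0.0851
gripper_force: 0.0
```

jog_arm:
  deltas:
    - [[0,0,5],0]
    - [[0,0,1],0]
    - [[0,0,0],0]

```text
clock: 26.68
position: [0.6032, -0.008, 0.0144]
tcp_rot: [[-0.141, 0.99, 0.002], [0.99, 0.141, -0.0], [-0.0, 0.002, -1.0]]
wrist_force: [-0.3, 0.5, 0.9]
width: 0.0847
gripper_force: 0.0
```

jog_arm:
  deltas:
    - [[0,0,0],0]
    - [[0,0,0],0]
    - [[0,0,0],0]
    - [[0,0,0],0]
    - [[0,0,0],0]
  gripper: 45
  squeeze: 40

```text
clock: 27.3
position: [0.603, -0.008, 0.014]
tcp_rot: [[-0.141, 0.99, 0.001], [0.99, 0.141, -0.0], [-0.0, 0.001, -1.0]]
wrist_force: [-1.0, 0.2, 5.3]
width: 0.055
gripper_force: 43.4
```

jog_arm:
  deltas:
    - [[0,0,-8],0]
    - [[0,0,-25],0]
    - [[0,0,-40],0]
    - [[0,0,-40],0]
    - [[0,0,-20],0]

```text
clock: 27.92
position: [0.6031, -0.008, 0.149]
tcp_rot: [[-0.142, 0.99, 0.002], [0.99, 0.142, -0.0], [-0.001, 0.002, -1.0]]
wrist_force: [-0.2, 1.0, -1.4]
width: 0.055
gripper_force: 43.2
```

jog_arm:
  deltas:
    - [[44.75,-18.95,0],0.013]
    - [[44.75,-18.95,0],0]
    - [[44.75,-18.95,0],0]
    - [[44.75,-18.95,0],0]
    - [[44.75,-18.95,0],0]

```text
clock: 28.55
position: [0.4783, 0.2026, 0.1466]
tcp_rot: [[-0.129, 0.992, -0.0], [0.992, 0.129, 0.0], [0.0, -0.0, -1.0]]
wrist_force: [-0.1, 0.4, -2.3]
width: 0.0549
gripper_force: 43.1
```

jog_arm:
  deltas:
    - [[44.75,-18.95,0],0]
    - [[0,0,40],0]
    - [[0,0,40],0]
    - [[0,0,0],0]
    - [[0,0,0],0]

```text
clock: 29.18
position: [0.4555, 0.2435, 0.0679]
tcp_rot: [[-0.128, 0.992, 0.001], [0.992, 0.128, 0.001], [0.0, 0.002, -1.0]]
wrist_force: [-0.3, 0.1, -1.4]
width: 0.0547
gripper_force: 43.9
```

```bash
python3 look.py w11
python3 - <<'E'
from h import *
im,C=shot("wrist")
m=mask(im,"yellow"); n=0
for row in range(60,240,6):
    xs=np.where(m[row])[0]
    xs=xs[(xs>200)&(xs<460)]
    if len(xs)>100: print(row,xs.min(),xs.max(),plane(C,(xs.min(),row),.008)[:2]*1000,plane(C,(xs.max(),row),.008)[:2]*1000); n+=1
    if n>4: break
E
```

```text
clock 29.225 tcp [455.71310243 243.59398727  68.21061576] yaw 97.37827402007342 w 0.05480090432384766 F [-0.33045981 -0.41811009 -1.10334301]
yellow (316, 290) [array([456.2, 214.4, 183.3,  99.5,   7.5], dtype=float32), array([454.7, 228.9, 157.9,  85.7,   7.5], dtype=float32)]
150 218 412 [395.38587885 296.31298968] [493.80619594 309.05017923]
156 219 411 [396.04493381 293.35499169] [493.89206252 306.01594854]
162 219 411 [396.19839324 290.30387594] [494.49099588 303.02039411]
168 220 410 [396.86718911 287.29135546] [494.58077621 299.93087646]
204 223 408 [399.42670722 268.4164553 ] [497.25374705 281.0576996 ]
```

jog_arm:
  deltas:
    - [[-1.6,-3.4,20],0]
    - [[0,0,20],0]
    - [[0,0,8],0]
    - [[0,0,3],0]
    - [[0,0,0],0]

```text
clock: 29.9
position: [0.452, 0.2415, 0.016]
tcp_rot: [[-0.129, 0.992, 0.001], [0.992, 0.129, 0.0], [0.0, 0.001, -1.0]]
wrist_force: [0.2, -0.1, -2.5]
width: 0.0548
gripper_force: 43.9
```

jog_arm:
  deltas:
    - [[0,0,1],0]
    - [[0,0,1],0]
    - [[0,0,0.5],0]
    - [[0,0,0],0]
    - [[0,0,0],0]

```text
clock: 30.52
position: [0.4519, 0.2414, 0.014]
tcp_rot: [[-0.129, 0.992, 0.001], [0.992, 0.129, 0.0], [0.0, 0.001, -1.0]]
wrist_force: [-5.3, -2.6, 13.1]
width: 0.0546
gripper_force: 45.7
```

jog_arm:
  deltas:
    - [[0,0,0],0]
    - [[0,0,0],0]
    - [[0,0,0],0]
    - [[0,0,-5],0]
    - [[0,0,-20],0]
  gripper: 85

```text
clock: 31.15
position: [0.4512, 0.2411, 0.0376]
tcp_rot: [[-0.129, 0.992, -0.002], [0.992, 0.129, -0.001], [-0.001, -0.002, -1.0]]
wrist_force: [-0.2, 0.5, 0.4]
width: 0.0851
gripper_force: 0.0
```

jog_arm:
  deltas:
    - [[0,0,-50],0]
    - [[0,0,-60],0]
    - [[0,0,-60],0]
    - [[0,0,0],0]
    - [[0,0,0],0]

```text
clock: 31.78
position: [0.4514, 0.2412, 0.2075]
tcp_rot: [[-0.129, 0.992, -0.0], [0.992, 0.129, -0.0], [-0.0, -0.0, -1.0]]
wrist_force: [-0.1, -0.1, 0.8]
width: 0.0852
gripper_force: 0.0
```

```bash
python3 look.py w12
python3 - <<'E'
from h import *
im=cv2.imread("pics/w12.png"); cv2.imwrite("pics/c12.png",cv2.resize(im[80:320,230:630],None,fx=2,fy=2))
E
```

```text
clock 31.825 tcp [451.21090349 241.08698417 206.78877906] yaw 97.38746692016872 w 0.08488701343475774 F [-0.24693858  0.05443573  0.33021447]
blue (513, 190) [array([6.150e+02, 2.721e+02, 1.269e+02, 1.013e+02, 1.000e-01],
      dtype=float32), array([6.008e+02, 2.758e+02, 1.165e+02, 9.300e+01, 1.000e-01],
      dtype=float32)]
yellow (323, 201) [array([452.3, 241.9, 127.3,  99.7,   7.4], dtype=float32), array([451.4, 248. , 116.9,  91.5,   7.4], dtype=float32)]
wood (420, 414) [array([584.7,  25.9,  74.2,  65.8, -82.5], dtype=float32), array([573. ,  49.7,  68.1,  60.4, -82.5], dtype=float32)]
```

View pics/c12.png

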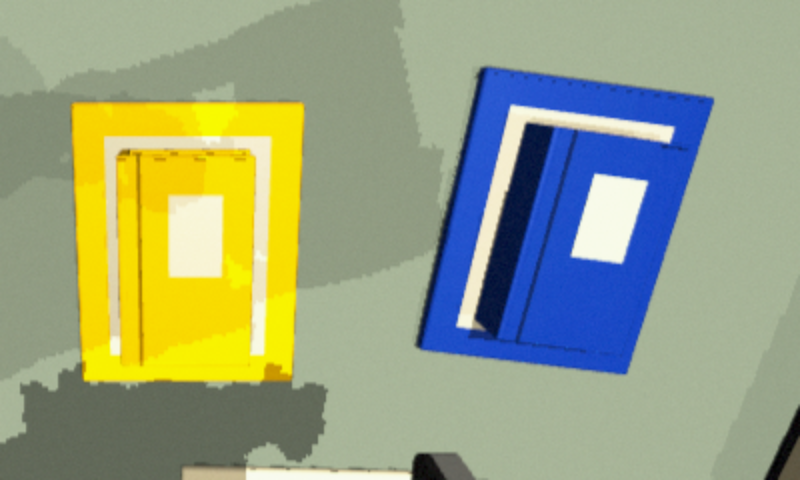

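jog_arm:
  deltas:
    - [[-50.7,-7,0],0]
    - [[-50.7,-7,0],0]
    - [[-50.7,-7,0],0]
    - [[-50.7,-7,0],0]
    - [[-50.7,-7,0],0]

```text
clock: 32.45
position: [0.4489, -0.0161, 0.2066]
tcp_rot: [[-0.129, 0.992, -0.002], [0.992, 0.129, 0.0], [0.001, -0.002, -1.0]]
wrist_force: [0.5, -0.4, 0.2]
width: 0.0849
gripper_force: 0.0
```

jog_arm:
  deltas:
    - [[0,0,0],0]
    - [[0,0,0],0]

```text
clock: 32.7
position: [0.4493, -0.0143, 0.207]
tcp_rot: [[-0.128, 0.992, -0.002], [0.992, 0.128, 0.0], [0.001, -0.002, -1.0]]
wrist_force: [-0.1, 0.7, -0.9]
width: 0.0849
gripper_force: 0.0
```

```bash
python3 look.py w13
python3 - <<'E'
from h import *
im,C=shot("wrist"); h=cv2.cvtColor(im,cv2.COLOR_RGB2HSV); print(h[200,320])
m=cv2.inRange(h,(12,110,40),(32,255,255)); cs,_=cv2.findContours(m,0,1)
for c in cs:
    if cv2.contourArea(c)>500: print(cv2.contourArea(c),cv2.boundingRect(c))
E
```

```text
clock 32.75 tcp [449.38024573 -13.89187554 207.17347192] yaw 97.42504929234761 w 0.08532604854067499 F [-0.32248749 -0.04063783  0.16342734]
red (301, 400) [array([ 455.1, -243.2,  114.1,   99.9,  -11.4], dtype=float32), array([ 453.9, -218.2,  104.8,   91.7,  -11.4], dtype=float32)]
red (365, 323) [array([ 506.8, -127. ,   75.2,   29.6,   84.6], dtype=float32), array([ 501.3, -111.5,   69. ,   27.2,   84.6], dtype=float32)]
yellow (315, 212) [array([443.1, -21.9,  48.4,  47.9,   5.9], dtype=float32), array([442.8, -15.1,  44.4,  44. ,   5.9], dtype=float32)]
wood (494, 215) [array([601.7,  -6.9, 127.2, 100.7,   8.1], dtype=float32), array([588.4,  -1.3, 116.8,  92.4,   8.1], dtype=float32)]
[ 27 164 250]
2500.5 (287, 180, 56, 59)
14917.5 (430, 147, 127, 138)
```

View pics/w13.png

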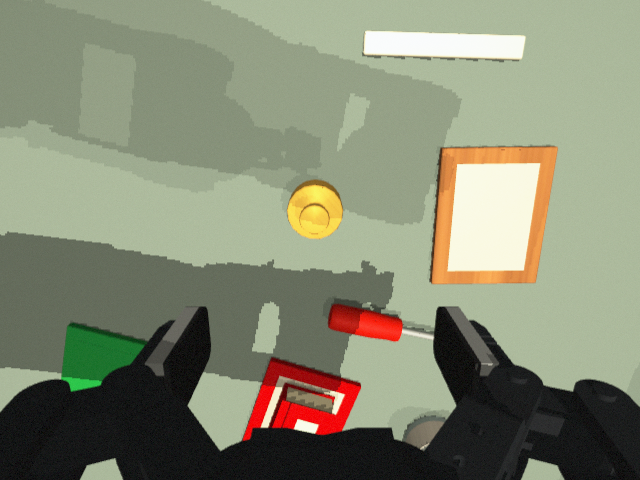

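The yellow and blue books sit square on their boards. The brass weight is at (315,210), with its knob top around (314,218). I'll measure its height and centre.

Run:
```python
from h import *
im,C=shot("wrist"); T,CT=shot("top")
def circ(im,box,z,s):
    x,y,w,h=box; g=cv2.GaussianBlur(cv2.resize(cv2.cvtColor(im[y:y+h,x:x+w],cv2.COLOR_RGB2GRAY),None,fx=s,fy=s,interpolation=2),(5,5),0)
    return g,(x,y)
g,(x,y)=circ(im,(275,170,80,80),0,6)
for a,b in((60,110),(140,190)):
    k=cv2.HoughCircles(g,cv2.HOUGH_GRADIENT,1,20,param1=80,param2=15,minRadius=a,maxRadius=b)
    for c in (k[0][:3] if k is not None else []):
        p=(x+(c[0]+.5)/6-.5,y+(c[1]+.5)/6-.5); print("wrist",p,c[2]/6,[plane(C,p,z)[:2]*1000 for z in(.03,.056)])
gt,(x,y)=circ(T,(318,204,40,40),0,10)
k=cv2.HoughCircles(gt,cv2.HOUGH_GRADIENT,1,20,param1=80,param2=15,minRadius=55,maxRadius=95)
for c in k[0][:3]:
    p=(x+(c[0]+.5)/10-.5,y+(c[1]+.5)/10-.5); print("top",p,c[2]/10,plane(CT,p,.056)*1000)
cv2.imwrite("pics/c14.png",np.hstack([cv2.resize(im[170:250,275:355,::-1],(400,400)),cv2.resize(T[204:244,318:358,::-1],(400,400))]))
```

```text
wrist (np.float32(313.5), np.float32(218.66667)) 15.066667 [array([443.01301359, -21.53788799]), array([442.7355665 , -14.70996011])]
wrist (np.float32(315.66666), np.float32(221.83333)) 17.283333 [array([445.19059203, -24.06490015]), array([444.73619484, -17.03162716])]
wrist (np.float32(314.16666), np.float32(214.83333)) 11.816667 [array([443.15848322, -18.13196946]), array([442.86921527, -11.58080665])]
wrist (np.float32(314.0), np.float32(211.83333)) 27.133333 [array([442.69405043, -15.55679237]), array([442.4425223 ,  -9.21488854])]
wrist (np.float32(316.66666), np.float32(209.66667)) 23.983332 [array([444.69472753, -13.39765906]), array([444.2806243 ,  -7.23120648])]
wrist (np.float32(317.0), np.float32(213.5)) 30.433334 [array([445.39475128, -16.66481238]), array([444.9237641, -10.2328708])]Traceback (most recent call last):
  File "<stdin>", line 13, in <module>
TypeError: 'NoneType' object is not subscriptable
```

The knob and body circles agree on a centre of (442.7, -15). I'll descend part way for a second view.

jog_arm:
  deltas:
    - [[-0.2,-6.8,40],0]
    - [[0,0,30],0]
    - [[0,0,0],0]
    - [[0,0,0],0]

```text
clock: 33.4
position: [0.4435, -0.0154, 0.139]
tcp_rot: [[-0.129, 0.992, 0.001], [0.992, 0.129, -0.0], [-0.0, 0.001, -1.0]]
wrist_force: [-1.1, 0.5, 0.5]
width: 0.085
gripper_force: 0.0
```

Run:
```python
from h import *
y=np.radians(97.425); R=np.array([[np.cos(y),np.sin(y),0],[np.sin(y),-np.cos(y),0],[0,0,-1]])
CA=cam("wrist",dict(position=np.array([.44938,-.01389,.20717]),tcp_rot=R))
im,C=shot("wrist","w14"); o=r.get_obs(); print(o["position"])
p=proj(C,np.array([.4427,-.015,.045])); x,y=int(p[0])-60,int(p[1])-60; print(p)
g=cv2.GaussianBlur(cv2.resize(cv2.cvtColor(im[y:y+120,x:x+120],cv2.COLOR_RGB2GRAY),None,fx=5,fy=5,interpolation=2),(5,5),0)
for a,b,z in((85,125,.056),(165,230,.03)):
    k=cv2.HoughCircles(g,cv2.HOUGH_GRADIENT,1,15,param1=80,param2=15,minRadius=a,maxRadius=b)
    for c in k[0][:3]:
        q=(x+(c[0]+.5)/5-.5,y+(c[1]+.5)/5-.5); print(q,c[2]/5,plane(C,q,z)[:2]*1000,"tri",tri([(CA,(313.5,218.7) if z>.05 else (314,211.8)),(C,q)]))
```

```text
[ 0.44357043 -0.01547377  0.13919221]
[320.67571306 240.36365285]
(np.float32(320.9), np.float32(247.7)) 18.76 [443.00978094 -16.15043349] tri (array([ 0.44252409, -0.01116201,  0.07043843]), np.float64(0.00014574935224464272))
(np.float32(320.7), np.float32(244.5)) 19.039999 [442.62133299 -14.11099075] tri (array([ 0.44300535, -0.01767975,  0.04534145]), np.float64(6.064403065472434e-05))
(np.float32(317.9), np.float32(245.9)) 21.98 [441.03482955 -15.23081579] tri (array([ 0.44200059, -0.01599146,  0.05291097]), np.float64(0.0009029395883362912))
(np.float32(320.7), np.float32(235.5)) 34.18 [442.86489916 -16.37074353] tri (array([ 0.44261189, -0.01350237,  0.03919635]), np.float64(0.00010520791308393736))
(np.float32(321.1), np.float32(238.9)) 37.18 [443.44611228 -18.73616855] tri (array([ 0.44213828, -0.00633244,  0.06884103]), np.float64(0.00027756228888120186))
(np.float32(324.1), np.float32(239.1)) 39.16 [445.48825539 -18.61403756] tri (array([ 0.44274937, -0.00387298,  0.0774489 ]), np.float64(0.0005077754981277498))
```

Both views put the centre at about (442.8, -15.4), and the knob top is consistent with 56 mm. I'll descend and grasp the knob.

jog_arm:
  deltas:
    - [[0,-0.7,40],0]
    - [[0,0,35],0]
    - [[0,0,18],0]
    - [[0,0,8],0]
    - [[0,0,3],0]

```text
clock: 34.08
position: [0.4427, -0.0158, 0.0345]
tcp_rot: [[-0.129, 0.992, 0.001], [0.992, 0.129, -0.0], [-0.0, 0.001, -1.0]]
wrist_force: [0.3, 0.1, 0.1]
width: 0.085
gripper_force: 0.0
```

jog_arm:
  deltas:
    - [[0,0,0],0]
    - [[0,0,0],0]
    - [[0,0,0],0]
    - [[0,0,0],0]
    - [[0,0,0],0]
  gripper: 15
  squeeze: 60

```text
clock: 34.7
position: [0.4426, -0.0158, 0.0343]
tcp_rot: [[-0.129, 0.992, 0.001], [0.992, 0.129, -0.0], [-0.0, 0.001, -1.0]]
wrist_force: [1.8, 0.4, 6.0]
width: 0.0204
gripper_force: 58.5
```

jog_arm:
  deltas:
    - [[0,0,0],0]
    - [[0,0,0],0]
    - [[0,0,0],0]
    - [[0,0,0],0]

```text
clock: 35.2
position: [0.4426, -0.0158, 0.0343]
tcp_rot: [[-0.129, 0.992, 0.001], [0.992, 0.129, -0.0], [-0.0, 0.001, -1.0]]
wrist_force: [1.7, 0.5, 6.2]
width: 0.0211
gripper_force: 58.5
```

jog_arm:
  deltas:
    - [[0,0,-5],0]
    - [[0,0,-15],0]
    - [[0,0,-30],0]
    - [[0,0,-40],0]
    - [[0,0,0],0]

```text
clock: 35.83
position: [0.4433, -0.0159, 0.1267]
tcp_rot: [[-0.129, 0.992, 0.005], [0.992, 0.129, -0.001], [-0.001, 0.005, -1.0]]
wrist_force: [-0.1, 0.3, -4.9]
width: 0.0213
gripper_force: 59.4
```

Run:
```python
from h import *
im,C=shot("wrist","w15"); o=r.get_obs(); print(o["position"],o["width"],o["wrist_force"])
s,CS=shot("side"); p=proj(CS,o["position"]).astype(int); print(p)
a=cv2.resize(im[200:440,200:440,::-1],(480,480)); x,y=p; b=cv2.resize(s[max(y-50,0):y+50,x-35:x+30,::-1],(312,480),interpolation=2)
cv2.imwrite("pics/c15.png",np.hstack([a,b]))
```

```text
[ 0.44234891 -0.01577074  0.12471183] 0.020625888332131456 [ 0.44094603  0.49225234 -5.51427832]
[316 200]
```

View pics/c15.png

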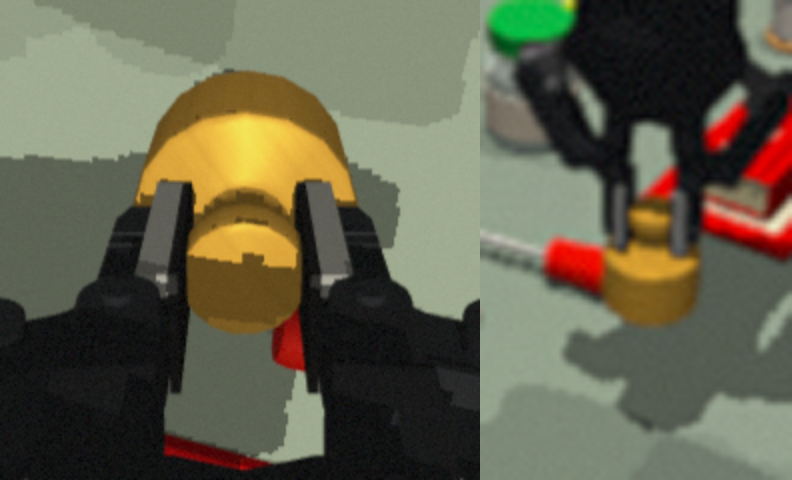

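The weight is held upright by its knob. I'll carry it over the red book.

jog_arm:
  deltas:
    - [[-47.8,-4,0],0]
    - [[-47.8,-4,0],0]
    - [[-47.8,-4,0],0]
    - [[-47.8,-4,0],0]
    - [[-47.8,-4,0],0]

```text
clock: 36.55
position: [0.4522, -0.2565, 0.1221]
tcp_rot: [[-0.129, 0.992, -0.003], [0.992, 0.129, 0.002], [0.002, -0.002, -1.0]]
wrist_force: [0.5, 0.9, -5.4]
width: 0.0208
gripper_force: 59.4
```

jog_arm:
  deltas:
    - [[0,0,25],0]
    - [[0,0,15],0]
    - [[0,0,0],0]
    - [[0,0,0],0]

```text
clock: 37.05
position: [0.4534, -0.255, 0.0843]
tcp_rot: [[-0.129, 0.992, 0.0], [0.992, 0.129, -0.0], [-0.0, 0.0, -1.0]]
wrist_force: [-0.2, 0.2, -5.2]
width: 0.0207
gripper_force: 59.4
```

Position is on target. I'll lower it gently until it touches.

jog_arm:
  deltas:
    - [[-0.2,-0.2,8],0]
    - [[0,0,3],0]
    - [[0,0,1.5],0]
    - [[0,0,0.7],0]
    - [[0,0,0],0]

```text
clock: 37.67
position: [0.453, -0.2556, 0.0708]
tcp_rot: [[-0.129, 0.992, 0.0], [0.992, 0.129, -0.0], [-0.0, 0.0, -1.0]]
wrist_force: [0.1, 0.1, -5.0]
width: 0.0206
gripper_force: 59.4
```

jog_arm:
  deltas:
    - [[0,0,0.5],0]
    - [[0,0,0],0]
    - [[0,0,0],0]

```text
clock: 38.05
position: [0.4532, -0.2557, 0.0706]
tcp_rot: [[-0.129, 0.992, 0.001], [0.992, 0.129, -0.001], [-0.001, 0.001, -1.0]]
wrist_force: [1.2, -0.4, 1.1]
width: 0.0207
gripper_force: 59.9
```

jog_arm:
  deltas:
    - [[0,0,0],0]
    - [[0,0,0],0]
    - [[0,0,0],0]
    - [[0,0,0],0]
    - [[0,0,-4],0]
  gripper: 85

```text
clock: 38.67
position: [0.4528, -0.2555, 0.0741]
tcp_rot: [[-0.129, 0.992, -0.0], [0.992, 0.129, 0.0], [0.0, -0.0, -1.0]]
wrist_force: [0.1, 0.0, 0.7]
width: 0.085
gripper_force: 0.0
```

jog_arm:
  deltas:
    - [[0,0,-25],0]
    - [[0,0,-50],0]
    - [[0,0,-50],0]
    - [[0,0,-30],0]
    - [[0,0,0],0]

```text
clock: 39.3
position: [0.4535, -0.2559, 0.2317]
tcp_rot: [[-0.129, 0.992, 0.004], [0.992, 0.129, -0.002], [-0.003, 0.003, -1.0]]
wrist_force: [-0.5, 0.3, -0.0]
width: 0.0854
gripper_force: 0.0
```

```bash
python3 look.py w16
python3 - <<'E'
from h import *
im=cv2.imread("pics/w16.png"); cv2.imwrite("pics/c16.png",cv2.resize(im[100:300,210:610],None,fx=2,fy=2))
E
```

```text
clock 39.35 tcp [ 452.9958332  -255.64533196  229.80677008] yaw 97.38939297595614 w 0.08500494592580815 F [ 0.81520093 -0.23905559 -0.71136023]
red (324, 193) [array([ 453.1, -254.8,  127.7,   99.5,  -11.5], dtype=float32), array([ 452.3, -249.1,  117.9,   91.9,  -11.5], dtype=float32)]
red (402, 55) [array([ 506.5, -123.4,   73.3,   26.5,   84.1], dtype=float32), array([ 501.6, -127.7,   67.7,   24.5,   84.1], dtype=float32)]
yellow (321, 213) [array([ 455.6, -271.1,   54.3,   53.8,  -45.7], dtype=float32), array([ 454.6, -264. ,   50.2,   49.7,  -45.7], dtype=float32)]
```

View pics/c16.png

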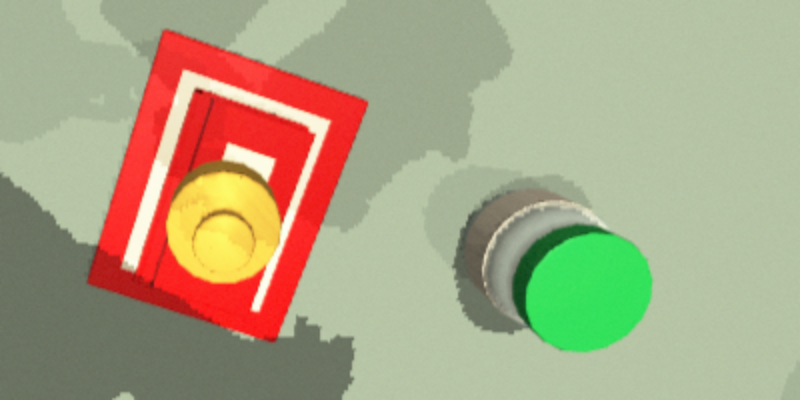

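The weight stands upright on the middle of the red book, and the jar is undisturbed. I'll hand in the job.

```bash
python3 -c "
from bench import r
print(r.close_job())"
```

```text
the job is handed in; nothing more can be done
None
```

The job is handed in: each book lies flat and square on its own-colour board, to about 1 mm by the camera measurements, the brass weight stands upright on the middle of the red book, and the glue jar was not touched (about 39 s on the robot's clock; no verdict was returned).

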